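# Load a brush stand into the drilling jig and hold it on the stop

## Task

Lay the wooden brush-stand block (the one with three holes, not the plain block) flat in the pocket of the drilling jig, holes up and lengthwise between the rails, then push it along against the sprung plunger until its end sits fully home on both steel stop pads. Finish while still holding it pressed there, firmly but without forcing it, because the spring pushes it back as soon as you let go. Leave the other things on the bench where they are.

Things in the scene. Friction and masses are not known exactly. Their poses are not given: they have to be found in the camera images.
- stand_center (a point): Centre, half-way up, of the loose brush-stand block: wood, 90 (its x) x 45 (y) x 30 mm high, about 90 g, three blind round holes (16 mm wide, 20 deep, 27 apart along x) in its top. It starts flat on the bench, left or right of the jig, holes up; z points up out of the holed face. Either end may face the plunger. Grasp it across the 45 mm.
- plain_block: A plain wooden block of the same wood and size (90 x 45 x 30 mm, long along its x) without holes; not wanted, stays where it is. Origin at the centre of its underside. Which of the two blocks lies left and which right changes.
- jig: Drilling jig fixed to the bench: plywood base 205 x 100 x 10 mm with an aluminium end block (x = 60 to 86 mm, 64 mm wide, 48 mm high with its bolts). Origin on the bench under the base; its x is the push direction, towards the end block; z up. The block is home when its centre is 5 mm past the origin in x.
- pocket (a point): Point on the pocket floor, 10 mm above the bench, at x = -34 mm of the jig; axes as the jig's. Centre the block over it to lay it in: its end is then 21 mm short of the plunger nose. The pocket is 52 mm wide between two rails along x (tops 16 mm above the bench) and runs from a low rear lip (jig x = -93 mm, top at 15 mm) to the plunger nose (x = 32 mm).
- stop: The hard stop: two fixed steel pads, 13 mm across, on the end block at y = +-17 mm of the jig, their faces at x = 50 mm, centres 28 mm above the bench. Its frame is that of the jig. It should carry more than 1 N and less than 40 N at the end, on top of the spring's force.
- stop_mid (a point): Mid-point between the two pad faces: x = 50 mm, y = 0, z = 28 mm of the jig. When the block is home its end face lies in this plane and its centre is 45 mm before it.
- plunger (a joint): Sprung steel pin, 11 mm across, between the stop pads, its axis 28 mm above the bench: 0 with the nose fully out (18 mm in front of the pad faces), grows in metres as it is pushed in along the jig's x; 0.018 when the block meets the stop. The spring pushes back with about 2 N at 0 and 7.5 N at 0.018.
- tape: Roll of masking tape lying flat, 69 mm across, 18 mm high. A bystander, to be left alone; origin at the centre of its underside.
- cyan_pot: Small round cyan pot, 60 mm across, 44 mm high. A bystander, to be left alone; origin at the centre of its underside.
- mint_pot: Small round mint pot, 64 mm across, 52 mm high. A bystander, to be left alone; origin at the centre of its underside.
- amber_jar: Small amber glaze jar with a black lid, 50 mm across, 56 mm high. A bystander, to be left alone; origin at the centre of its underside.
- tile: Square test tile, 50 x 50 x 9 mm. A bystander, to be left alone; origin at the centre of its underside.
- rib: Pointed oval wooden throwing rib, 52 x 91 x 9 mm. A bystander, to be left alone; origin at the centre of its underside.
- marker: Black marker pen lying down, 17 x 126 mm. A bystander, to be left alone; origin at the centre of its underside.
Mind the look-alikes: they are no part of the job. Leave any red look-alike of the part that bears stand_center alone.

How it is judged:
By the outcome, as a careful person would: the job done as asked, in the order asked, and still so for the second after the job is handed in, while the arm keeps its last pose, push and grip.
It also fails if it takes over 48 s, if anything falls off the work surface, if the arm or the gripper's body presses on something with over 40 N, if the wrist force passes 120 N, or if a joint passes its speed limit or range.

## Robot

A 7-joint arm with a two-finger parallel gripper is mounted at the origin on a cart in front of the work surface, level with it; the furniture and walls round the work are solid. World frame = base frame: x ahead of the robot, y to its left, z up, the work surface at z = 0. Lengths are in m, angles in rad, forces in N, time in s.
With the tool pointing down it reaches from about 0.4 to 0.9 m from the base axis. Payload 5.6 kg.
Tool frame: the origin (TCP) lies midway between the tips of the shut fingers; the grasp point (between the pads) lies 19 mm behind it; z points along the fingers, y is the line along which they close (so a half turn about z gives the same grasp; the last joint's range is limited). The gripper opens to 92 mm and grips with 3 to 60 N. Pads are 20 mm wide; open, the fingers measure 128 mm over their backs; the gripper's body (75 mm by 189 mm) begins 69 mm behind the grasp point.
Start: joints at [-1.373, 0.468, -0.012, 1.603, 0.006, 1.071, -0.056], TCP at [0.155, 0.631, 0.215] pointing down, gripper open.
Joint ranges: [-2.53, 2.53], [-0.31, 2.02], [-1.57, 1.55], [0.28, 2.44], [-1.29, 4.43], [0.15, 1.84], [-2.92, 2.92]. Speed limits (rad/s): [2.57, 2.57, 3.14, 3.14, 3.14, 3.14, 3.14].

## Interface

Orientations are given as a 3x3 rotation matrix whose columns are the frame's x, y, z axes.
In Python, from station import env, effector, solver, viewer, workorder, search_frame, tip_of gives the robot as it stands. Calls block until the motion is done:
- env.reach(position, orientation): joint-space move of the TCP to a pose.
- env.movel(position, frame=None, rate=0.15): straight line of the TCP; frame=None keeps the orientation; rate is the mean speed in m/s.
- env.goto_joints(angles): joint-space move.
- effector.release() and effector.grasp(squeeze=None): open the fingers fully, or close them until they stop; squeeze is the grip in N (None keeps the last).
- env.pause(seconds).
- solver.inverse_kinematics(position, orientation): joint angles nearest the present ones, or None.
- env.sense(): the state.
- viewer.read_camera(name): name is "scene" or "top" or "wrist"; returns (picture, depth): 480x640x3 uint8, red, green, blue; 480x640 float32, m along the optical axis (not along the pixel's ray), 0 where there is no reading.
- viewer.camera_info(name): a dict with "intrinsics" (3x3 intrinsics, pixels), "dist_coeffs" ([k1, k2, p1, p2, k3] as OpenCV has them; the pictures are not rectified), "eye" and "rotation" of the camera in the world; the wrist camera has in their place "T_tool_cam" (4x4, takes a point from camera to tool coordinates, whose origin is the TCP and whose axes are the flange's). Camera axes: x right, y up, looking along -z (the intrinsics and any distortion apply to the point x, -y, -z); pixel columns grow to the right and rows downward; lengths in m; the calibration is good to about 2 mm. A picture is of the moment at which its call begins: read the wrist's pose just before it. camera_info takes no time and is no camera call.
A pose or a line that the arm cannot do raises env.PlanningError and nothing moves.
- workorder.finish_job(): hands the job in; it is judged then, once.
Trained networks look in the newest picture that a camera, given by its name, has taken for a name from the list of things; names that differ only in an ending like _2 or _b are one class to them, and where a whole thing is asked for, a point or a joint stands for the part that bears it (a point fixed in the world has none). Each returns a list of dicts, best first, with "score" (0 to 1); they miss things now and then, are a little off and sometimes report something else, mostly with a low value. They report only what shows in the picture. A call takes as long as a camera call. They do not tell look-alikes from the thing itself.
- search_frame(camera, name): "at" ([x, y, z] in m, in world coordinates, good to about 4 mm: the middle of the surface that is visible of it).
- tip_of(camera, name): "at" ([x, y, z] in m, in world coordinates, good to about 4 mm: a listed point, or the origin of a listed thing).
The state is a dict: "t": time; "joint_positions": joint angles; "joint_velocities": joint speeds; "tau": joint torques, N m; "ee_pos": TCP position; "tcp_rot": TCP orientation; "wrist_force": force on the tool from outside, world axes, zero at the start; "moment": the same for the moment, N m; "gripper_width": finger opening in m; "grasp_force": force on a finger pad.
Only numpy, scipy, OpenCV 4.12 (cv2) and the standard library are available. Lean on these libraries where they do the work, as an engineer would, in place of code of your own. Each camera call takes 0.05 s, during which the arm holds its last target. There are 200 camera calls.

## Working session

There is one attempt and no reset: what is moved stays moved. The work goes in short steps, each a Python script; the robot and the scene stay as the last script left them, time stands still between calls to the robot, and variables do not carry over. Pictures are saved under pics/ and viewed, at most 10 in all, crops included, and the job is handed in when it is done.

```bash
ls; mkdir -p pics; python3 - <<'E'
from station import env, effector, solver, viewer, workorder, search_frame, tip_of
import cv2, numpy as np
for c in ("top","scene"):
    im,d=viewer.read_camera(c); cv2.imwrite(f"pics/{c}0.png",im[:,:,::-1])
    i=viewer.camera_info(c); print(c,i)
    for n in ("stand_center","plain_block","jig","pocket","stop_mid"):
        print(n,[(np.round(r["at"],3).tolist(),round(r["score"],2)) for r in tip_of(c,n)[:3]], [(np.round(r["at"],3).tolist(),round(r["score"],2)) for r in search_frame(c,n)[:3]])
print(viewer.camera_info("wrist")); print(env.sense())
E
```

```text
pics
top {'intrinsics': array([[501.832569  ,   0.        , 315.83496686],
       [  0.        , 501.832569  , 246.97889238],
       [  0.        ,   0.        ,   1.        ]]), 'dist_coeffs': array([-0.04553395,  0.        ,  0.        ,  0.        ,  0.        ]), 'eye': array([ 0.37317934, -0.02283532,  1.24601304]), 'rotation': array([[-0.02523426,  0.98587751, -0.16555591],
       [-0.99964795, -0.02624301, -0.00390813],
       [-0.00819762,  0.16539901,  0.98619266]])}
stand_center [([0.441, 0.299, 0.014], 0.57), ([0.564, -0.096, 0.016], 0.57)] [([0.56, -0.094, 0.031], 0.7), ([0.441, 0.299, 0.027], 0.6)]
plain_block [([0.534, -0.24, 0.002], 0.76)] []
jig [([0.564, 0.063, 0.003], 0.8)] [([0.561, 0.061, 0.01], 0.78), ([0.572, 0.422, 0.016], 0.65)]
pocket [([0.536, 0.054, 0.01], 0.85), ([0.48, -0.473, -0.001], 0.6)] [([0.56, 0.059, 0.015], 0.61)]
stop_mid [([0.616, 0.064, 0.031], 0.73)] [([0.561, 0.053, 0.013], 0.57), ([0.44, 0.299, 0.029], 0.21)]
scene {'intrinsics': array([[451.05597294,   0.        , 321.25528999],
       [  0.        , 451.05597294, 236.22086132],
       [  0
[... 1545 characters left out ...]
ay([-6.36541289e-04, -9.93448366e-05,  8.81130684e-04, -2.11533216e-03,
       -4.21189313e-05, -1.08860213e-03,  5.68249965e-04]), 'tau': array([ 1.48771829e-03, -5.20426512e+01, -1.20749330e-02, -2.44054216e+01,
       -5.66620566e-02,  1.14448112e-02,  1.41363563e-05]), 'ee_pos': array([0.15504899, 0.63123942, 0.21458909]), 'tcp_rot': array([[-9.71136406e-01,  2.38524798e-01,  4.35641650e-05],
       [ 2.38524798e-01,  9.71136407e-01,  1.52571880e-05],
       [-3.86675289e-05,  2.52079444e-05, -9.99999999e-01]]), 'wrist_force': array([-0.56257387,  0.30918701, -0.25362638]), 'moment': array([ 0.00414879, -0.01948408,  0.02808379]), 'grasp_force': 0.0, 'gripper_width': 0.09154044372999307}
```

View pics/top0.png

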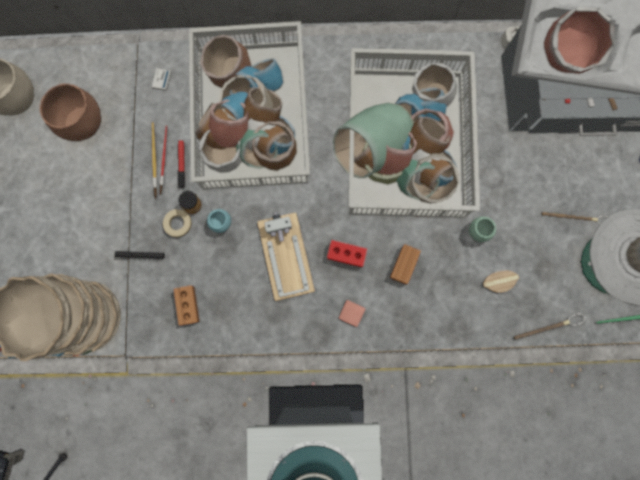

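View pics/scene0.png

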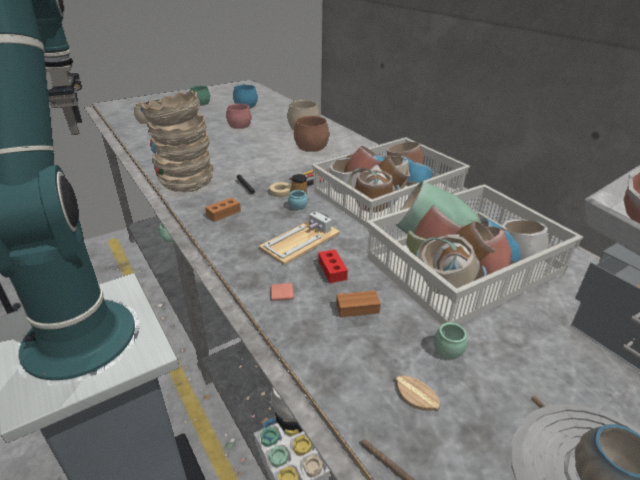

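The brush stand is the brown block with holes at top-picture pixel (186,306). The red look-alike is at (347,254) and the plain block at (405,265). The jig is at (285,258), with its end block away from the robot at (279,225). A tall bowl stack stands at (60,315), near the arm's path.

```bash
cat > h.py <<'E'
from station import env, effector, solver, viewer, workorder, search_frame, tip_of
import cv2, numpy as np
def cloud(cam):
    s=env.sense(); im,d=viewer.read_camera(cam); i=viewer.camera_info(cam)
    if cam=="wrist":
        T=np.eye(4);T[:3,:3]=s["tcp_rot"];T[:3,3]=s["ee_pos"];T=T@i["T_tool_cam"];R,e=T[:3,:3],T[:3,3]
    else: R,e=i["rotation"],i["eye"]
    h,w=d.shape; uv=np.stack(np.meshgrid(np.arange(w),np.arange(h)),-1).reshape(-1,1,2).astype(np.float32)
    n=cv2.undistortPoints(uv,i["intrinsics"],i["dist_coeffs"]).reshape(h,w,2)
    P=np.stack([n[...,0]*d,-n[...,1]*d,-d],-1)@R.T+e
    P[d==0]=np.nan
    return im,P
def rect(P,c,r,z0,z1):
    m=(np.hypot(P[...,0]-c[0],P[...,1]-c[1])<r)&(P[...,2]>z0)&(P[...,2]<z1)
    q=P[m]; (cx,cy),(a,b),t=cv2.minAreaRect((q[:,:2]*1000).astype(np.float32))
    if a<b: a,b,t=b,a,t+90
    t=(t+90)%180-90
    return np.array([cx/1000,cy/1000]),(round(a,1),round(b,1)),t,np.median(q[:,2])
def down(deg):  # tool z down, tool y at deg+90 from world x (tool x along deg)
    t=np.radians(deg); c,s=np.cos(t),np.sin(t)
    return np.array([[c,s,0],[s,-c,0],[0,0,-1.]])
E
python3 - <<'E'
from h import *
im,P=cloud("top")
print("stand",rect(P,(.441,.299),.07,.018,.045)); print("jig",rect(P,(.564,.06),.125,.006,.08))
q=P[(P[...,1]>.35)&(P[...,0]>.1)&(P[...,0]<.9)&(P[...,2]>.06)]
for y in np.arange(.35,1,.1):
    k=q[(q[:,1]>=y)&(q[:,1]<y+.1)]
    if len(k): print(round(y,2),k.min(0).round(3),k.max(0).round(3))
for c,r in (((.441,.299),30),((.441,.299),-60)): pass
for d in (0,90,-90,180):
    for p in ([.44,.3,.2],[.54,.06,.2],[.54,.06,.02]): print(d,p,solver.inverse_kinematics(p,down(d)))
E
```

```text
stand (array([0.44441238, 0.30285168]), (90.4, 47.9), 9.595211029052734, np.float64(0.030962018903890387))
jig (array([0.56870654, 0.0608074 ]), (236.7, 233.4), -61.242483139038086, np.float64(0.012637304944238648))
0.45 [0.123 0.457 0.06 ] [0.9  0.55 0.35]
0.55 [0.117 0.55  0.06 ] [0.9   0.648 0.33 ]
0.65 [0.897 0.65  0.082] [0.897 0.65  0.082]
0 [0.44, 0.3, 0.2] [-1.21348306  0.32240121  0.67348222  1.93971257 -0.24353612  0.96060329
 -1.99499609]
0 [0.54, 0.06, 0.2] [-0.88032459  0.39711723  0.89664144  1.92331292 -0.36866322  0.99443455
 -1.38679363]
0 [0.54, 0.06, 0.02] [-0.60302897  0.630768    0.55293661  2.01406859 -0.54209977  0.64392847
 -1.26257991]
90 [0.44, 0.3, 0.2] [-1.00602372  0.29286469  0.41392085  1.92769733 -0.14329828  0.9494184
 -0.52408855]
90 [0.54, 0.06, 0.2] [-0.67635665  0.33486882  0.62001416  1.91255287 -0.23425941  0.96607552
  0.05174572]
90 [0.54, 0.06, 0.02] [-0.53622155  0.61040997  0.46403623  2.00989698 -0.45546035  0.62268493
  0.23164115]
-90 [0.44, 0.3, 0.2] [-0.51358599  0.29779313 -0.17624857  1.89590348  0.06314522  0.95318933
  2.42276709]
-90 [0.54, 0.06, 0.2] [ 0.75123934  0.7175582  -1.31660216  1.82669556  0.74717625  1.21251355
  2.34003212]
-90 [0.54, 0.06, 0.02] [-0.07336146  0.57753075 -0.12407167  1.97879046  0.1213379   0.59220862
  2.8632942 ]
180 [0.44, 0.3, 0.2] [-0.75155489  0.28472598  0.10757335  1.91153795 -0.03715908  0.94721514
  0.94422059]
180 [0.54, 0.06, 0.2] [-0.53507161  0.31418694  0.44142085  1.90420073 -0.16212416  0.95785574
  1.55188418]
180 [0.54, 0.06, 0.02] [-0.3235472   0.57514147  0.190363    1.99591544 -0.18694339  0.58690218
  1.56377217]
```

```bash
python3 - <<'E'
from h import *
im,P=cloud("top")
w=P[270:365,0:122].reshape(-1,3); w=w[w[:,2]>.05]; print("stack",w.min(0),w.max(0),[ (round(z,2), w[(w[:,2]>z)&(w[:,2]<z+.05)].min(0).round(3)[:2], w[(w[:,2]>z)&(w[:,2]<z+.05)].max(0).round(3)[:2]) for z in np.arange(.05,.35,.05) if ((w[:,2]>z)&(w[:,2]<z+.05)).any()])
q=P[200:310,250:320]; m=(q[...,2]>.005)
pts=q[m]; print(pts.min(0),pts.max(0))
m=cv2.morphologyEx(m.astype(np.uint8),cv2.MORPH_OPEN,np.ones((3,3))).astype(bool)
pp=q[m]; print(cv2.minAreaRect((pp[:,:2]*1000).astype(np.float32)))
E
```

```text
stack [0.32810274 0.45756461 0.05011205] [0.50978853 0.62941978 0.2953821 ] [(np.float64(0.05), array([0.328, 0.458]), array([0.507, 0.566])), (np.float64(0.1), array([0.333, 0.466]), array([0.509, 0.571])), (np.float64(0.15), array([0.332, 0.464]), array([0.51 , 0.564])), (np.float64(0.2), array([0.33 , 0.466]), array([0.505, 0.629])), (np.float64(0.25), array([0.329, 0.47 ]), array([0.497, 0.623]))]
[ 0.42801513 -0.02807475  0.0050015 ] [0.70656512 0.1480062  0.05504997]
((565.61083984375, 60.404998779296875), (211.54832458496094, 99.99298858642578), 11.854853630065918)
```

```bash
python3 - <<'E'
from h import *
env.movel([.15,.45,.38],rate=.25)
env.reach([.36,.28,.30],down(189.6))
env.movel([.444,.302,.18],rate=.2)
im,P=cloud("wrist"); cv2.imwrite("pics/w1.png",im[:,:,::-1])
print("stand",rect(P,(.444,.302),.07,.018,.045)); print(env.sense()["t"],env.sense()["ee_pos"])
print([r for r in tip_of("wrist","stand_center")])
E
```

```text
stand (array([0.44531061, 0.30247876]), (90.1, 45.1), 9.104722023010254, np.float64(0.030161905104207742))
4.3667 [0.44386948 0.30254265 0.18098289]
[{'at': [0.4457, 0.3047, 0.0142], 'score': 0.89}, {'at': [0.5336, 0.0501, 0.0097], 'score': 0.3}]
```

View pics/w1.png

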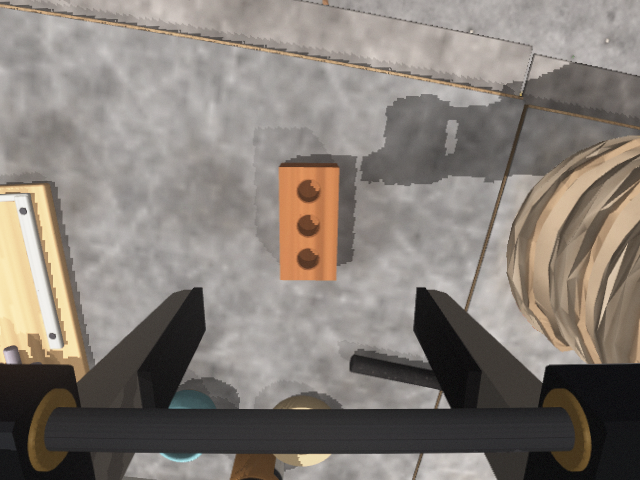

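Block with holes at pixel (308,222), clear of neighbours. Grasp it now, then look at the jig from close by.

```bash
python3 - <<'E'
from h import *
env.movel([.4453,.3025,.06],frame=down(189.1),rate=.15)
env.movel([.4453,.3025,.0095],rate=.08)
effector.grasp(50); s=env.sense(); print(s["gripper_width"],s["grasp_force"],s["wrist_force"],s["ee_pos"])
env.movel([.4453,.3025,.2],rate=.2)
env.reach([.64,.078,.25],down(191.9))
s=env.sense(); im,P=cloud("wrist"); cv2.imwrite("pics/w2.png",im[:,:,::-1]); np.save("P.npy",P); print(s["t"],s["ee_pos"],s["gripper_width"],s["wrist_force"])
for n in ("jig","pocket","stop_mid"): print(n,[(np.round(r["at"],4).tolist(),r["score"]) for r in tip_of("wrist",n)[:2]])
E
```

```text
0.04452430331789756 49.99995667487383 [-0.73897613 -0.74061643  0.25042371] [0.44533877 0.30255395 0.00957153]
9.1833 [0.63912886 0.08004532 0.249129  ] 0.04465355630583458 [-0.26628801 -0.29917433 -1.50047456]
jig [([0.5635, 0.0608, 0.0038], 0.88)]
pocket [([0.5322, 0.0523, 0.0084], 0.56)]
stop_mid []
```

View pics/w2.png

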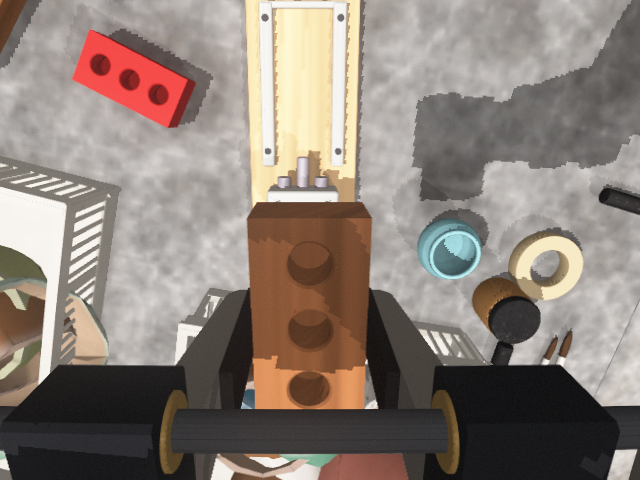

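```bash
python3 - <<'E'
from h import *
P=np.load("P.npy")
q=P[0:200,235:375]; z=q[...,2]
print("rails",rect(q,(.56,.06),.14,.0135,.0185))
print("base",rect(q,(.56,.06),.14,.007,.0185))
t=np.radians(11.9)
for it in range(3):
    # angle + centre line from left/right edges of rails in jig frame
    c,s=np.cos(t),np.sin(t); R=np.array([[c,-s],[s,c]])
    xy=(q[...,:2]-[.5635,.0608])@R
    out=[]
    for lo,hi in ((.0135,.0185),(.007,.0125)):
        m=(z>lo)&(z<hi)&(abs(xy[...,1])<.07); rows=[]
        for x0 in np.arange(-.09,.02,.01):
            k=xy[m&(xy[...,0]>x0)&(xy[...,0]<x0+.01)]
            if len(k)>10: rows.append((x0+.005,(k[:,1].min()+k[:,1].max())/2,np.ptp(k[:,1])))
        rows=np.array(rows); f=np.polyfit(rows[:,0],rows[:,1],1); out.append(f)
        print(np.degrees(t),"mid fit",f,"width",np.median(rows[:,2]))
    t+=np.arctan(out[0][0])
m=(z>.013)&(z<.0185); print("lip/rail x range",np.nanmin(xy[m][:,0]),np.nanmax(xy[m&(abs(xy[...,1])>.02)][:,0]), "base min",np.nanmin(xy[(z>.007)&(z<.013)][:,0]))
l=m&(abs(xy[...,1])<.02)&(xy[...,0]<-.07); print("lip",np.percentile(xy[l][:,0],[2,98]))
m=(z>.02)&(z<.04)
for y0,n in ((-.017,"padR"),(.0,"pin"),(.017,"padL")):
    k=m&(abs(xy[...,1]-y0)<.005); print(n,k.sum(),np.percentile(xy[k][:,0],[1,5,50,95]))
E
```

```text
rails (array([0.54648425, 0.05460001]), (159.0, 75.9), 11.960982322692871, np.float64(0.01601183311453197))
base (array([0.55234454, 0.05590741]), (175.2, 100.3), 11.932559967041016, np.float64(0.010551912904889105))
11.9 mid fit [-0.00044286 -0.00257323] width 0.07509189866925353
11.9 mid fit [ 0.00083634 -0.00258065] width 0.09930298932213885
11.874625840541356 mid fit [-2.47463906e-06 -2.57241621e-03] width 0.07509330342726875
11.874625840541356 mid fit [ 0.00128939 -0.00257963] width 0.09930409187213594
11.874484054167405 mid fit [-1.38276075e-08 -2.57241167e-03] width 0.07509331123543336
11.874484054167405 mid fit [ 0.00129192 -0.00257962] width 0.09930409797827408
lip/rail x range -0.09751985990570051 0.06151763862490978 base min -0.09954775643688515
lip [-0.0971966  -0.09160821]
padR 154 [0.0507061  0.05083618 0.05606961 0.06096937]
pin 307 [0.03278488 0.03388618 0.04731108 0.06087642]
padL 140 [0.05064737 0.05088801 0.05595564 0.06095358]
```

The jig shows clearly: plunger nose (303,160), pads (283,182) and (321,182), rails (267,85) and (338,85). The fit gives an angle of 11.87° and an origin of about (.5648,.0584).

```bash
cat >> h.py <<'E'
A=np.radians(11.87); O=np.array([.5648,.0584]); RJ=np.array([[np.cos(A),-np.sin(A)],[np.sin(A),np.cos(A)]])
D=down(191.87)
def J(x,y,z): return np.r_[O+RJ@[x,y],z]
def st(tag=""):
    s=env.sense(); p=(s["ee_pos"][:2]-O)@RJ; f=s["wrist_force"]; g=f[:2]@RJ
    yaw=np.degrees(np.arctan2(s["tcp_rot"][1,0],s["tcp_rot"][0,0]))%360
    print(tag,round(s["t"],2),"jig xyz mm",(p*1000).round(2),round(s["ee_pos"][2]*1000,2),"F",g.round(2),f[2].round(2),"w",round(s["gripper_width"]*1000,2),"yaw",round(yaw,2),flush=True)
    return p,s["ee_pos"][2],g,f[2]
E
python3 - <<'E'
from h import *
st()
env.movel(J(-.034,0,.10),frame=D,rate=.2); env.pause(.3); st("hover")
env.movel(J(-.034,0,.04),rate=.1); env.pause(.3); p,z,g,fz=st("above")
im,P=cloud("wrist"); cv2.imwrite("pics/w3.png",im[:,:,::-1])
print("block",rect(P,J(-.034,0,0)[:2],.075,.055,.067),J(-.034,0,0))
E
```

```text
9.38 jig xyz mm [77.46  5.63] 249.82 F [ 1.07 -0.63] -1.06 w 44.45 yaw 192.05
hover 10.77 jig xyz mm [-3.349e+01  1.000e-02] 100.39 F [ 0.18 -0.1 ] -1.16 w 44.73 yaw 191.88
above 11.82 jig xyz mm [-33.67   0.05] 40.49 F [-0.83  1.01] -0.67 w 44.68 yaw 191.88
block (array([0.52782007, 0.0508383 ]), (82.4, 73.7), 11.912018775939941, np.float64(0.0610767721598897)) [0.53152703 0.05140648 0.        ]
```

View pics/w3.png

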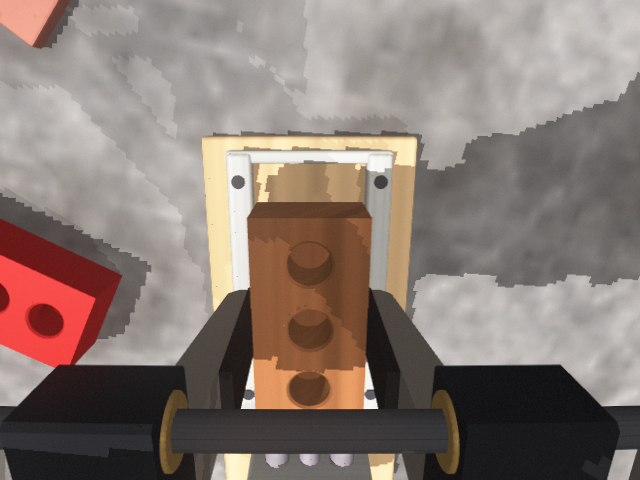

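The block is centred and parallel over the pocket: rails at columns 240 and 380, block at 248–371. Lower it with contact checks.

```bash
python3 - <<'E'
from h import *
env.movel(J(-.034,0,.025),rate=.05)
for z in (.0215,.0205,.0195,.0190,.0185,.018):
    env.movel(J(-.034,0,z),rate=.03); env.pause(.15); p,zz,g,fz=st(z)
    if fz>4: break
E
```

```text
0.0215 12.73 jig xyz mm [-3.389e+01 -2.000e-02] 21.6 F [-0.69  0.59] -1.35 w 44.62 yaw 191.87
0.0205 13.13 jig xyz mm [-33.98  -0.  ] 20.51 F [0.43 0.17] -1.03 w 44.56 yaw 191.87
0.0195 13.53 jig xyz mm [-3.382e+01 -3.000e-02] 19.55 F [ 0.51 -0.08] 0.44 w 44.43 yaw 191.87
0.019 13.93 jig xyz mm [-3.38e+01  1.00e-02] 19.55 F [-1.08 -0.71] 4.58 w 44.56 yaw 191.87
```

On the floor at the expected height. Push.

```bash
python3 - <<'E'
from h import *
Z=.0193
env.movel(J(-.016,0,Z),rate=.05); st("pre")
x=-.016
for x in list(np.arange(-.012,.0021,.004))+list(np.arange(.003,.012,.0007)):
    env.movel(J(x,0,Z),rate=.03); env.pause(.1); p,z,g,fz=st(round(x,4))
    if g[0]<-20 or abs(g[1])>12: break
env.pause(.5); st("hold")
E
```

```text
pre 14.44 jig xyz mm [-15.09  -0.04] 19.59 F [2.12 0.89] 1.72 w 44.95 yaw 191.87
-0.012 14.82 jig xyz mm [-1.476e+01 -1.000e-02] 19.55 F [-7.11  1.05] 12.46 w 44.71 yaw 191.85
-0.008 15.21 jig xyz mm [-12.07   0.04] 19.53 F [-11.16   0.93] 16.7 w 44.22 yaw 191.84
-0.004 15.59 jig xyz mm [-9.81  0.03] 19.51 F [-15.53  -0.48] 20.55 w 44.73 yaw 191.83
0.0 15.97 jig xyz mm [-7.4   0.05] 19.44 F [-18.35   1.36] 23.8 w 44.28 yaw 191.83
0.003 16.32 jig xyz mm [-5.93  0.11] 19.35 F [-22.27   0.51] 27.3 w 44.78 yaw 191.83
hold 16.82 jig xyz mm [-5.96  0.08] 19.34 F [-22.16   1.16] 27.96 w 44.63 yaw 191.83
```

Compliance coupling is pressing the block into the floor, so most of that is friction. I'll servo the vertical force to about 2 N while pushing.

```bash
python3 - <<'E'
from h import *
Z=.0193; x=.003; n=0
for k in range(30):
    p,z,g,fz=st((round(x,4),round(Z,4)))
    if g[0]<-22 and abs(fz-2)<3 and p[0]>.0035: break
    Z+=np.clip((fz-2)/12000,-.0012,.0012)
    if z>.0202: print("lifting"); break
    if abs(fz)<8 and g[0]>-24: x+=.0012
    env.movel(J(x,0,Z),rate=.03); env.pause(.1)
E
```

```text
(0.003, 0.0193) 16.82 jig xyz mm [-5.96  0.08] 19.34 F [-22.16   1.16] 27.96 w 44.63 yaw 191.83
(0.003, np.float64(0.0205)) 17.18 jig xyz mm [-1.27  0.05] 19.42 F [-7.57 -0.4 ] 4.98 w 44.59 yaw 191.86
(0.0042, np.float64(0.0207)) 17.52 jig xyz mm [ 0.14 -0.  ] 19.46 F [-5.21 -0.39] 1.79 w 44.71 yaw 191.85
(0.0054, np.float64(0.0207)) 17.88 jig xyz mm [1.19 0.  ] 19.45 F [-6.63 -0.51] 1.86 w 44.57 yaw 191.85
(0.0066, np.float64(0.0207)) 18.23 jig xyz mm [2.26 0.04] 19.45 F [-6.73 -1.11] 2.29 w 44.48 yaw 191.85
(0.0078, np.float64(0.0207)) 18.57 jig xyz mm [3.32 0.  ] 19.45 F [-7.   -0.11] 2.74 w 44.67 yaw 191.85
(0.009, np.float64(0.0208)) 18.93 jig xyz mm [4.38 0.02] 19.43 F [-6.49  0.56] 2.85 w 44.66 yaw 191.85
(0.0102, np.float64(0.0209)) 19.27 jig xyz mm [5.22 0.04] 19.43 F [-8.33 -0.39] 2.08 w 44.82 yaw 191.85
(0.0114, np.float64(0.0209)) 19.62 jig xyz mm [5.22 0.02] 19.43 F [-11.05   0.47] 6.59 w 44.55 yaw 191.85
(0.0126, np.float64(0.0213)) 19.98 jig xyz mm [ 5.23 -0.02] 19.45 F [-13.22  -0.69] 6.63 w 44.47 yaw 191.86
(0.0138, np.float64(0.0216)) 20.32 jig xyz mm [ 5.24 -0.04] 19.52 F [-15.01  -0.73] 6.99 w 44.63 yaw 191.86
(0.015, np.float64(0.0221)) 20.68 jig xyz mm [5.27 0.03] 19.63 F [-16.77  -0.05] 7.84 w 44.7 yaw 191.85
(0.0162, np.float64(0.0226)) 21.02 jig xyz mm [5.28 0.02] 19.73 F [-19.75  -0.2 ] 7.58 w 44.92 yaw 191.85
(0.0174, np.float64(0.023)) 21.38 jig xyz mm [ 5.24 -0.01] 19.81 F [-20.91   0.28] 8.35 w 44.64 yaw 191.85
(0.0174, np.float64(0.0235)) 21.73 jig xyz mm [ 5.25 -0.01] 19.97 F [-19.3    0.26] 4.6 w 44.04 yaw 191.85
(0.0186, np.float64(0.0238)) 22.07 jig xyz mm [5.29 0.  ] 20.0 F [-21.95  -0.45] 6.46 w 44.8 yaw 191.84
(0.0198, np.float64(0.0241)) 22.43 jig xyz mm [5.26 0.01] 20.09 F [-24.44   0.05] 7.48 w 44.52 yaw 191.83
(0.0198, np.float64(0.0246)) 22.77 jig xyz mm [5.26 0.02] 20.21 F [-22.94  -0.71] 5.55 w 44.66 yaw 191.84
lifting
```

Home at x ≈ 5.25 mm, but the z servo lifted the grip 0.7 mm. Ease back down so the block sits flat, with moderate push.

```bash
python3 - <<'E'
from h import *
for x,Z in ((.0185,.0235),(.0175,.0225),(.0168,.0218),(.0165,.0214)):
    env.movel(J(x,0,Z),rate=.03); env.pause(.15); st((x,Z))
env.pause(.5); st("hold")
im,P=cloud("wrist"); cv2.imwrite("pics/w4.png",im[:,:,::-1])
xy=(P[...,:2]-O)@RJ; z=P[...,2]
for a in (-.033,-.025,.028,.04):
    k=(abs(xy[...,0]-a)<.004)&(abs(xy[...,1])<.02)&(z>.036)&(z<.045); print(a,k.sum(),np.median(z[k]) if k.any() else 0)
k=(z>.037)&(z<.044)&(xy[...,0]<.0); q=xy[k]; print("rear edge",[np.percentile(q[abs(q[:,1]-y)<.004][:,0],2) for y in (-.015,0,.015)])
im,P=cloud("scene"); cv2.imwrite("pics/s4.png",cv2.resize(im[200:300,240:360,::-1],None,fx=5,fy=5,interpolation=cv2.INTER_CUBIC))
E
```

```text
(0.0185, 0.0235) 23.18 jig xyz mm [5.27 0.04] 19.91 F [-22.37  -0.7 ] 8.11 w 44.37 yaw 191.84
(0.0175, 0.0225) 23.57 jig xyz mm [ 5.27 -0.  ] 19.68 F [-22.83  -0.28] 12.81 w 44.65 yaw 191.84
(0.0168, 0.0218) 23.98 jig xyz mm [ 5.29 -0.02] 19.59 F [-22.06   0.3 ] 14.32 w 44.63 yaw 191.84
(0.0165, 0.0214) 24.38 jig xyz mm [5.26 0.01] 19.52 F [-22.36   0.16] 17.03 w 44.86 yaw 191.84
hold 24.88 jig xyz mm [5.3  0.02] 19.54 F [-23.25   0.33] 16.55 w 44.45 yaw 191.84
-0.033 2272 0.0405711327033913
-0.025 1419 0.040488386734869125
0.028 1121 0.040268342999240925
0.04 1084 0.039972003266619066
rear edge [np.float64(-0.039543551226918175), np.float64(-0.03963797580490052), np.float64(-0.03952185539175314)]
```

View pics/w4.png

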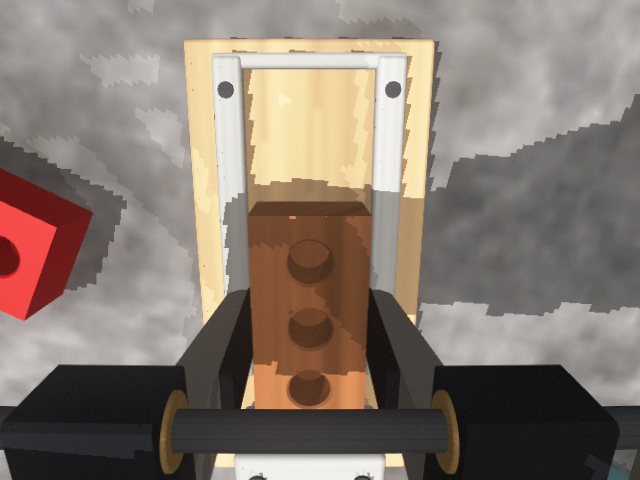

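View pics/s4.png

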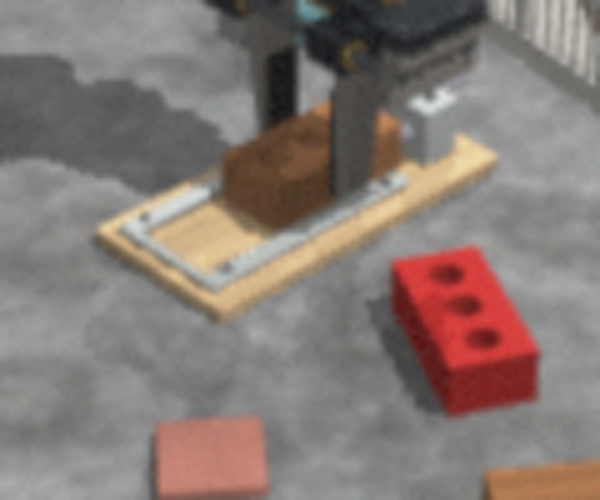

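The block lies flat in the pocket (top about 40.3 mm above the bench), square to the rails. It stayed at x ≈ 5.25 mm as the push grew, so it's on the hard stop, with roughly 7–15 N on it. Handing in.

```bash
python3 -c "
from h import *
st(); print(workorder.finish_job())"
```

```text
24.98 jig xyz mm [ 5.27 -0.02] 19.53 F [-23.15  -0.11] 16.62 w 44.67 yaw 191.84
the job is handed in; nothing more can be done
None
```

The job is handed in at 25 s, with no verdict returned: the brush-stand block lies flat in the jig, holes up, and the arm is still pressing it against the stop with about 23 N (an estimated 7–15 N on the pads beyond the spring); nothing else was handled.

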